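# Fit the battery pack in the studio radio

## Task

The studio radio lies on its face with its battery bay open. Fit the rechargeable pack: tuck its contact end under the bay's fixed lip against the sprung contacts, rock the other end down until the pack lies flat in the bay, then slide the cover fully shut. Work gently, by feel - the contact blades bend and the case cracks if forced - and leave the other things on the table where they are.

Things in the scene. Friction and masses are not known exactly. Their poses are not given: they have to be found in the camera images.
- radio: portable radio lying on its face, fixed; case 240 (x) x 150 (y) x 66 high; carrying handle and knobs stand out 45 at its -y side, a folded aerial 8 high lies along its +y edge. Origin: centre of its underside; z up; x runs along the battery bay. Flat top at z = 66 with the bay in it: x -100 to -6, 47.6 wide centred on y = 0
- bay (a point): centre of the bay's floor, axes as the radio's. Bay 94 (x) x 47.6 (y), 20 deep below the rim (the radio's back); long sides have a lead-in chamfer 2 wide, 3 high; both ends upright; the floor is two soft dark foam strips. The seated pack's top is 2 below the rim
- lip_edge (a point): middle of the lower free edge of the fixed lip at the bay's -x end, at rim height. The lip is 2.5 thick (upwards from here), as wide as the bay, and overhangs the bay's end by 7, so the pack cannot go straight down: it enters tilted, contact end low, under the lip
- blades: the two sprung brass contact blades in the bay's -x end; origin midway between them, untouched at the end wall and 10 above the floor. They stand 6 out from the wall, 3 to 18 above the floor; pressed along the radio's -x they push back 3 N at first, 1.2 N more per mm, 9.6 N at their stop (5.5 mm). The tilted pack must press them in at least 4 mm for its other end to clear the bay's +x end; they bend if forced against the stop
- heel_rim (a point): middle of the upper edge of the bay's +x end wall. When the tilted pack's low edge has swung a few mm below this edge, the springs hold the pack against the wall and it stays; a push of 5 to 12 N down on the pack's top beside this wall then seats it on the floor
- cover (a joint): battery cover, sliding along the radio's x on top of its back: 0 = shut (end stop), about 0.09 to 0.10 m = open, parked on the +x side of the bay. Plate 93 x 52 x 2.5 thick, spanning radio x from -93 to 0 when shut; slides with about 2 N of drag and stays where it is left; cannot pass over a pack that stands above the rim
- cover_rib (a point): middle of the top of the cover's raised thumb rib, 11 above the radio's back: the rib is 10 thick (x), 32 wide (y), and stands 8.5 above the cover plate; moves with the cover
- pack: dark rechargeable battery pack, plain block 90 (x) x 46 (y) x 18 high, 130 to 210 g. Origin: centre of its underside, z up. Its contact end (two brass strips) is -x, press ribs on top near the +x end; starts lying flat on the table
- pack_contact_end (a point): middle of the lower edge of the pack's contact end (pack x = -45, z = 0)
- stone: grey two-layer sharpening stone, 115 x 42 x 20, lying flat; a bystander that looks a little like the pack; sizes in mm, origin under its middle
- phone: black telephone lying flat, 148 x 72 x 9; bystander; sizes in mm, origin under its middle
- secateurs: blue-handled secateurs lying flat, about 160 long, 15 high; bystander; sizes in mm, origin under its middle
- ball: woven willow ball, 84 high, standing on a small foot; bystander; sizes in mm, origin under its middle
- mug: blue mug, 80 across, 95 high; bystander; sizes in mm, origin under its middle
- tape: grey tape measure standing on edge, 64 x 36 x 60 high; bystander; sizes in mm, origin under its middle
Mind the look-alikes: they are no part of the job. Leave any blue look-alike of the pack alone.

How it is judged:
By the outcome, as a careful person would: the job done as asked, in the order asked, and still so for the second after the job is handed in, with the robot touching nothing.
It also fails if it takes over 70 s, if anything falls off the work surface, if the arm or the gripper's body presses on something with over 40 N, if the wrist force passes 120 N, or if a joint passes its speed limit or range.

## Robot

A 7-joint arm with a two-finger parallel gripper is mounted at the origin on the work surface. World frame = base frame: x ahead of the robot, y to its left, z up, the work surface at z = 0. Lengths are in mm, angles in degrees, forces in N, time in s.
With the tool pointing down it reaches from about 350 to 900 mm from the base axis. Payload 8.1 kg.
Tool frame: the origin (TCP) lies midway between the tips of the shut fingers; the grasp point (between the pads) lies 19 mm behind it; z points along the fingers, y is the line along which they close (so a half turn about z gives the same grasp; the last joint's range is limited). The gripper opens to 85 mm and grips with 20 to 120 N. Pads are 22 mm wide; open, the fingers measure 114 mm over their backs; the gripper's body (76 mm by 85 mm) begins 54 mm behind the grasp point. The pads swing forward as they close: fully open they stand 13 mm farther back than shut.
Start: joints at [-76.811, 24.895, 1.432, 90.138, -0.665, 64.973, -4.303], TCP at [204.209, 590.711, 231.323] pointing down, gripper open.
Joint ranges: [-149.89, 149.89], [-25.12, 119.58], [-72.63, 75.52], [4.76, 147.25], [-75.54, 255.54], [6.69, 114.76], [-157.13, 157.13]. Speed limits (degrees/s): [127.2, 127.2, 172.46, 172.46, 180, 180, 180].

## Interface

Orientations are given as a 3x3 rotation matrix whose columns are the frame's x, y, z axes.
In Python, from cell import move_ptp, servo_line, move_j, command_gripper, dwell, inverse_kinematics, get_obs, get_image, camera_model, Unreachable, job_done gives the robot as it stands. The module is installed in compiled form; this text tells all that it offers. Calls block until the motion is done:
- move_ptp(position, orientation): joint-space move of the TCP to a pose.
- servo_line(position, frame=None, feed=150): straight line of the TCP; frame=None keeps the orientation; feed is the mean speed in mm/s.
- move_j(angles): joint-space move.
- command_gripper(opening): opening from 0.0 (shut) to 1.0 (fully open); the grip force is fixed at half the most; returns when the fingers have stopped.
- dwell(seconds).
- inverse_kinematics(position, orientation): joint angles nearest the present ones, or None.
- get_obs(): the state.
- get_image(name): name is "side" or "top"; returns the picture (400x640x3 uint8, blue, green, red); there is no depth.
- camera_model(name): a dict with "vfov" (degrees; the focal length in pixels is half the picture's height over the tangent of half this angle, whatever the lens; pixels are square), "cx", "cy" (the principal point, pixels), "R" (3x3) and "t" (3): a world point X has camera coordinates R X + t. Camera axes: x right, y down, z forward; pixel columns grow to the right and rows downward; lengths in mm; the calibration is good to about 2 mm. A picture is of the moment at which its call begins. camera_model takes no time and is no camera call.
A pose or a line that the arm cannot do raises Unreachable and nothing moves.
- job_done(): hands the job in; it is judged then, once.
The state is a dict: "t": time; "joint_pos": joint angles; "joint_velocities": joint speeds; "joint_efforts": joint torques, N m; "eef_pos": TCP position; "orientation": TCP orientation; "force": force on the tool from outside, world axes, zero at the start; "torque": the same for the moment, N m; "finger_gap": opening from 0.0 (shut) to 1.0 (fully open); "grasp_force": force on a finger pad.
Only numpy, scipy, OpenCV 4.12 (cv2) and the standard library are available. Lean on these libraries where they do the work, as an engineer would, in place of code of your own. Each camera call takes 0.05 s, during which the arm holds its last target. There are 200 camera calls.

## Working session

There is one attempt and no reset: what is moved stays moved. The work goes in short steps, each a Python script; the robot and the scene stay as the last script left them, time stands still between calls to the robot, and variables do not carry over. Pictures are saved under pics/ and viewed, at most 10 in all, crops included, and the job is handed in when it is done.

```bash
mkdir -p pics; python3 - <<'E'
from cell import *
import cv2,numpy as np
for n in ("top","side"):
    cv2.imwrite(f"pics/{n}0.png",get_image(n)); m=camera_model(n); print(n,m, -np.array(m["R"]).T@np.array(m["t"]))
print(get_obs())
E
```

```text
top {'vfov': 55.5877105710938, 'cx': 319.55933289653024, 'cy': 198.10122473880864, 'R': array([[-1.66884467e-04, -9.99936425e-01, -1.12747078e-02],
       [-9.95238100e-01,  1.26506526e-03, -9.74655017e-02],
       [ 9.74735685e-02,  1.12047533e-02, -9.95175038e-01]]), 't': array([  17.36947979,  494.5688489 , 1281.71580856])} [ 367.28324653    2.38140426 1323.9308157 ]
side {'vfov': 42.82640744737694, 'cx': 320.2675757650249, 'cy': 197.57966172349012, 'R': array([[ 0.90745264, -0.4198094 ,  0.01702284],
       [-0.27348612, -0.6209498 , -0.73459287],
       [ 0.31895932,  0.66195273, -0.67829458]]), 't': array([-431.44608194,  214.91280408, 1450.86107739])} [  -12.47310739 -1008.07650627  1149.32905644]
{'t': 0.1, 'joint_pos': array([-76.80963501,  24.93060804,   1.43004395,  90.18358655,
        -0.66565259,  64.97425366,  -4.30425385]), 'joint_velocities': array([-0.02928889, -0.09219892,  0.11362529, -0.09532569,  0.01922743,
        0.07740616,  0.05479412]), 'joint_efforts': array([ 2.99247498e-03, -6.71753955e+01,  1.02816414e+00, -3.16904926e+01,
        1.58523303e-02,  7.25955542e-03,  5.03359547e-05]), 'eef_pos': array([204.07795272, 590.26067854, 230.62638934]), 'orientation': array([[-9.45097894e-01,  3.26787153e-01, -3.56947498e-04],
       [ 3.26787332e-01,  9.45096932e-01, -1.35241269e-03],
       [-1.04601107e-04, -1.39480830e-03, -9.99999022e-01]]), 'force': array([-0.20083769,  0.06721438,  0.48805207]), 'torque': array([-0.01729549, -0.00191175,  0.04416953]), 'grasp_force': 0.0, 'finger_gap': 1.0020974416285404}
```

View pics/top0.png

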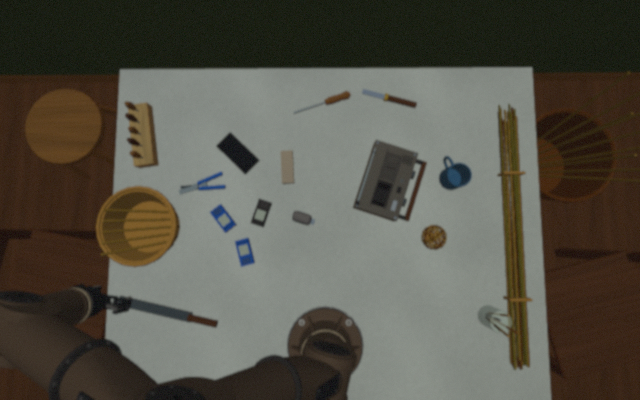

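View pics/side0.png

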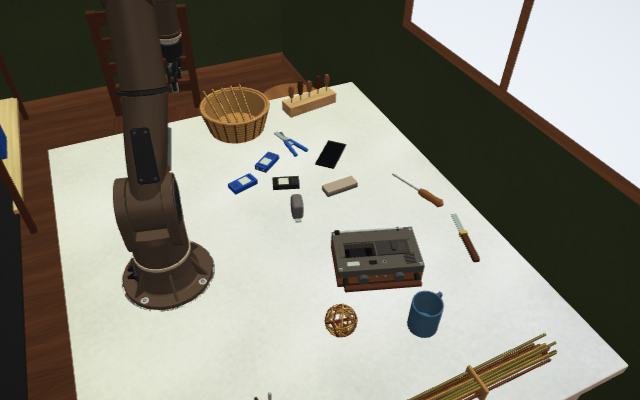

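The top view shows the dark pack at about (261,212) and the radio at about (388,180) with its bay toward the robot. In the side view the pack is at (286,183) and the radio at (378,257). I'll enlarge both.

```bash
python3 - <<'E'
import cv2,numpy as np
def crop(n,x,y,w,h,s): 
    i=cv2.imread(f"pics/{n}0.png")[y:y+h,x:x+w]
    i=cv2.convertScaleAbs(i,alpha=1.6 if n=="top" else 1.3)
    return cv2.resize(i,None,fx=s,fy=s,interpolation=cv2.INTER_CUBIC)
a=np.zeros((600,800,3),np.uint8)
def put(im,x,y): a[y:y+im.shape[0],x:x+im.shape[1]]=im
put(crop("top",345,130,90,100,4),0,0)      # 360x400
put(crop("side",325,220,105,75,4),370,0)   # 420x300
put(crop("top",245,192,32,40,5),0,400)
put(crop("side",265,168,42,30,6),370,310)
cv2.imwrite("pics/c1.png",a)
E
```

```text
(no output)
```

View pics/c1.png

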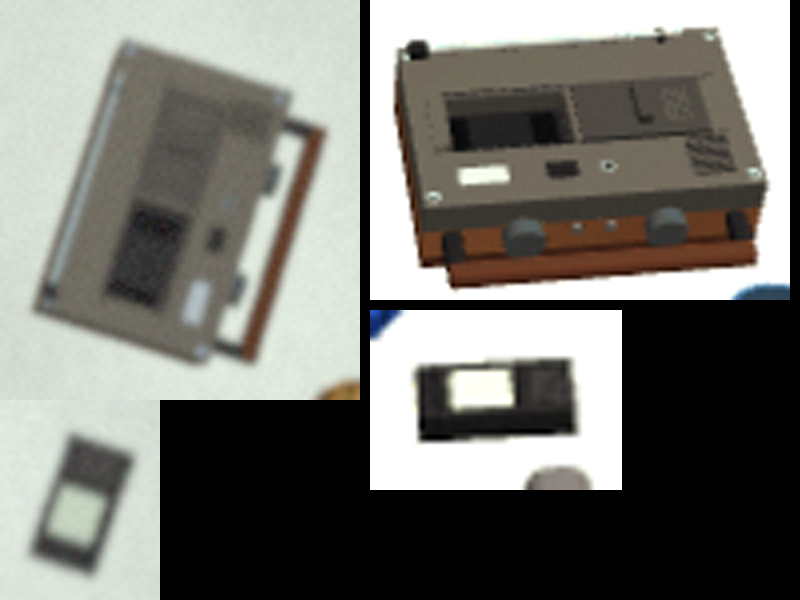

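The crops show the radio's +x pointing up and slightly right in the top view. Four bright corner screws on its back are visible in both views, and the cover is parked on +x. The pack's ribbed end is at the top (top view) and right (side view). Next I'll measure with two-view triangulation and edge fits.

```bash
cat > vis.py <<'E'
import cv2,numpy as np
from cell import camera_model
CM={n:camera_model(n) for n in("top","side")}
def ray(n,p):
    m=CM[n];f=200/np.tan(np.radians(m["vfov"]/2));R=np.array(m["R"])
    d=R.T@[(p[0]-m["cx"])/f,(p[1]-m["cy"])/f,1.]
    return -R.T@np.array(m["t"]),d/np.linalg.norm(d)
def onz(n,p,z):
    c,d=ray(n,p);return c+d*(z-c[2])/d[2]
def tri(a,b):
    c1,d1=ray("top",a);c2,d2=ray("side",b)
    s=np.linalg.lstsq(np.c_[d1,-d2],c2-c1,rcond=None)[0]
    p,q=c1+s[0]*d1,c2+s[1]*d2
    return (p+q)/2,np.linalg.norm(p-q)
def proj(n,X):
    m=CM[n];f=200/np.tan(np.radians(m["vfov"]/2));c=np.array(m["R"])@X+m["t"]
    return np.array([m["cx"]+f*c[0]/c[2],m["cy"]+f*c[1]/c[2]])
def edge(g,a,b,half=4,trim=.15):
    """sub-pixel line through strongest gradient near segment a-b -> (point,dir)"""
    a,b=np.array(a,float),np.array(b,float);d=(b-a)/np.linalg.norm(b-a);nrm=np.array([-d[1],d[0]])
    s=np.arange(-half,half+.01,.25);P=[]
    for u in np.linspace(trim,1-trim,25):
        q=(a+u*(b-a))[None]+s[:,None]*nrm
        v=cv2.remap(g,q[:,0].astype(np.float32),q[:,1].astype(np.float32),cv2.INTER_LINEAR).ravel()
        w=np.abs(np.gradient(cv2.GaussianBlur(v[:,None],(1,5),0).ravel()))
        k=w.argmax();sl=slice(max(0,k-4),k+5);P.append(q[sl].T@w[sl]/w[sl].sum())
    l=cv2.fitLine(np.array(P,np.float32),cv2.DIST_HUBER,0,.01,.01).ravel()
    return l[2:],l[:2]
def cross(l,m):
    t=np.linalg.solve(np.c_[l[1],-m[1]],m[0]-l[0]);return l[0]+t[0]*l[1]
def quad(g,c,half=4): # corners from approximate corners
    L=[edge(g,c[i],c[(i+1)%4],half) for i in range(4)]
    return [cross(L[i-1],L[i]) for i in range(4)]
E
python3 - <<'E'
from vis import *
np.set_printoptions(precision=1,suppress=True)
G={n:cv2.imread(f"pics/{n}0.png").astype(np.float32).mean(2) for n in("top","side")}
def blob(n,p,r=3):
    x,y=map(round,p);w=G[n][y-r:y+r+1,x-r:x+r+1];w=np.clip(w-np.percentile(w,70),0,None)
    yy,xx=np.mgrid[-r:r+1,-r:r+1];return np.array([x+(w*xx).sum()/w.sum(),y+(w*yy).sum()/w.sum()])
T=lambda x,y:(345+x/4-.4,130+y/4-.4); S=lambda x,y:(325+(x-370)/4-.4,220+y/4-.4)
print("screws")
st=[T(283,98),T(203,350)];ss=[S(755,173),S(433,197)]
Tp=[blob("top",p,2) for p in st];Sp=[blob("side",p,2) for p in ss]
for a,b,p,q in zip(Tp,Sp,st,ss):print(a,p,b,q,*tri(a,b))
for q in (S(710,35),S(402,55)): b=blob("side",q,2);print(b,onz("side",b,66))
print("radio outline")
ct=quad(G["top"],[T(125,40),T(292,95),T(200,362),T(35,310)],3);cs=quad(G["side"],[S(715,32),S(762,185),S(420,210),S(398,50)],2)
for a,b in zip(ct,cs):print(a,b,*tri(a,b),onz("top",a,66),onz("side",b,66))
print("bay");
bt=quad(G["top"],[T(137,207),T(190,220),T(158,308),T(105,295)],2)
for a in bt: print(a,onz("top",a,66))
bs=quad(G["side"],[S(577,85),S(577,143),S(445,151),S(446,94)],2)
for a in bs: print(a,onz("side",a,66))
print("pack")
pt=quad(G["top"],[(245+x/5-.4,192+(y-400)/5-.4) for x,y in((72,437),(133,455),(95,573),(32,555))],3)
for a in pt: print(a,onz("top",a,18))
ps=quad(G["side"],[(265+(x-370)/6-.4,168+(y-310)/6-.4) for x,y in((570,360),(576,434),(420,440),(415,367))],3)
for a,z in zip(ps,(18,0,0,18)): print(a,onz("side",a,z))
for a,b in((pt[0],ps[0]),(pt[3],ps[3])):print("tri",*tri(a,b))
E
```

```text
screws
[416.5 153. ] (415.35, 154.1) [421.7 261.9] (420.85, 262.85) [ 640.1 -307.1   73.3] 1.3859636935013009
[396.4 218.4] (395.35, 217.1) [340.6 268.3] (340.35, 268.85) [ 423.6 -236.5   74.4] 2.9200485656648216
[410.5 226.3] [ 689.2 -172.6   66. ]
[331.7 231.7] [465.9 -97.5  66. ]
radio outline
[374.5 138.9] [411.7 227.3] [ 694.6 -170.6   57.3] 2.188703787932112 [ 691.3 -168.9   66. ] [ 690.1 -177.4   66. ]
[417.6 152.8] [423.9 265.3] [ 643.7 -313.5   63.9] 0.2835303305425628 [ 643.1 -312.9   66. ] [ 642.5 -314.9   66. ]
[396.3 221.8] [338.6 271.6] [ 414.7 -238.3   66.4] 7.256694202195029 [ 411.4 -236.9   66. ] [ 418.4 -239.1   66. ]
[352.  207.4] [330.4 232.8] [462.  -92.6  57.9] 4.285697978840237 [459.4 -91.2  66. ] [ 460.5 -100.    66. ]
bay
[378.4 180.1] [ 550.7 -180.    66. ]
[391.5 183.4] [ 539.6 -223.5   66. ]
[385.4 207.6] [ 458.6 -201.9   66. ]
[369.9 202.8] [ 474.7 -150.8   66. ]
[375.2 240.6] [ 565.1 -180.1   66. ]
[375.3 255.1] [ 538.3 -228.4   66. ]
[345.1 257.8] [ 456.7 -202.6   66. ]
[342.9 242.6] [ 476.4 -149.4   66. ]
pack
[258.8 198.6] [493.8 227.6  18. ]
[271.4 202.4] [480.3 183.9  18. ]
[263.4 226.6] [396.9 210.2  18. ]
[249.7 222.1] [412.4 257.7  18. ]
[298.  175.2] [497.3 229.5  18. ]
[299.4 188.1] [483.2 185.2   0. ]
[272.6 189.9] [397.  213.2   0. ]
[272.1 177.2] [412.2 255.   18. ]
tri [494.7 226.6  21. ] 2.6193956059054955
tri [412.9 258.1  15.3] 0.7539397282620259
```

The measurements agree. Radio centre is about (552.8,-204.7) with yaw -18.5°, and its outline and bay fit to 1–2 mm. Pack centre is about (446.5,220.3) with yaw -17.8°, heights 15–21 against 18, ribbed end on +x. I'll grasp near the ribbed end, feeling the table to calibrate the fingertip height.

```bash
cat > rob.py <<'E'
import numpy as np
from cell import *
from scipy.spatial.transform import Rotation as Ro
np.set_printoptions(precision=2,suppress=True)
def frame(yaw,phi=0):
    """tool frame for a pack at yaw (deg), tilted phi (contact end low); tool x = -pack x, z down the pack"""
    return Ro.from_euler("ZY",[yaw,-phi],degrees=True).as_matrix()@np.diag([-1.,1.,-1.])
RC=np.array([552.8,-204.7,0]);RY=-18.5
RM=Ro.from_euler("Z",RY,degrees=True).as_matrix()
W=lambda x,y,z:RC+RM@[x,y,z]      # radio -> world
def F(): return get_obs()["force"]
E
python3 - <<'E'
from rob import *
yaw=-17.8;R=frame(yaw);M=Ro.from_euler("Z",yaw,degrees=True).as_matrix()
g=np.array([446.5,220.3,0])+M@[36,0,0]
command_gripper(.7)
move_ptp(g+[0,0,70],R)
servo_line(g+[0,0,18],R,feed=100)
dwell(.2);f0=F();z=14
while z>-12:
    servo_line(g+[0,0,z],R,feed=30)
    f=F()-f0
    if f[2]>2.5 or np.abs(f[:2]).max()>4: break
    z-=1
o=get_obs();print("touch cmd z",z,o["eef_pos"],f,o["finger_gap"],o["t"])
E
```

```text
touch cmd z -6 [480.92 209.36  -4.99] [-3.48 -1.21 18.63] 0.6977439268412013 8.4417
```

```bash
python3 - <<'E'
from rob import *
from vis import cv2
yaw=-17.8;R=frame(yaw);M=Ro.from_euler("Z",yaw,degrees=True).as_matrix()
g=np.array([446.5,220.3,0])+M@[36,0,0]
servo_line(g+[0,0,6],R,feed=60)
command_gripper(.3);o=get_obs();print(o["finger_gap"],o["grasp_force"],o["eef_pos"],o["force"])
servo_line(g+[0,0,120],R,feed=150)
o=get_obs();print(o["finger_gap"],o["grasp_force"],o["eef_pos"],o["force"],o["t"])
for n in("top","side"): cv2.imwrite(f"pics/{n}1.png",get_image(n))
a=cv2.imread("pics/side1.png")[100:210,240:350];b=cv2.imread("pics/top1.png")[165:265,220:320]
cv2.imwrite("pics/c2.png",np.hstack([cv2.resize(a,(400,400),interpolation=2),cv2.resize(cv2.convertScaleAbs(b,alpha=1.6),(400,400),interpolation=2)]))
E
```

```text
0.516844645222538 60.617945194244385 [480.81 209.37   6.23] [-1.21 -1.13  8.69]
0.5161876438044846 61.20871424674988 [480.13 209.02 119.1 ] [-0.39  0.9  -1.16] 9.975
```

View pics/c2.png

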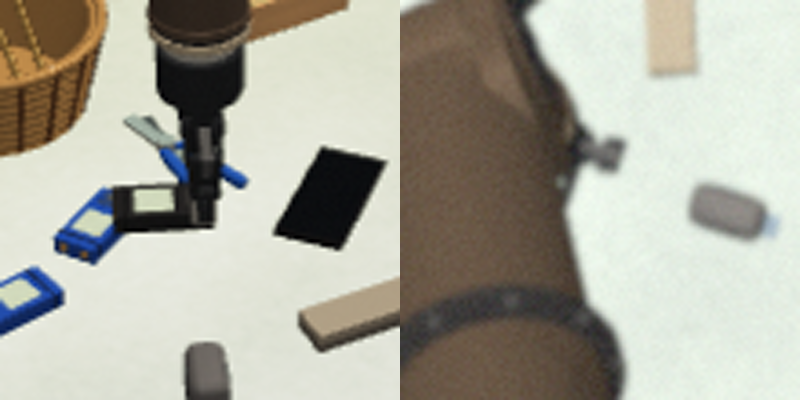

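The pack is lifted level, label side up, with the plain end to the left. I'll carry it to a tilted hover over the bay and check the end face and its alignment there.

```bash
cat >> rob.py <<'E'
DX=DZ=0.
def tcp(xc,zc,phi,y=0):
    """TCP world position putting the pack's contact lower edge at radio (xc,y,zc)"""
    c,s=np.cos(np.radians(phi)),np.sin(np.radians(phi))
    return W(xc+81*c-6.2*s,y,zc+81*s+6.2*c)
E
python3 - <<'E'
from rob import *
from vis import cv2,proj
servo_line(get_obs()["eef_pos"]+[0,0,40],feed=150)
p=tcp(-85,46+45,16);move_ptp(p,frame(RY,16));dwell(.3)
o=get_obs();print(o["finger_gap"],p,o["eef_pos"],o["force"],o["t"])
for n in("top","side"):
    cv2.imwrite(f"pics/{n}2.png",get_image(n))
    for X in((-85,-23,91),(-85,23,91),(-85-5,-23,91+17.3),(-85-5,23,91+17.3)):print(n,proj(n,W(*X)))
a=cv2.imread("pics/side2.png")[190:290,310:440];b=cv2.imread("pics/top2.png")[130:230,345:435]
cv2.imwrite("pics/c3.png",np.hstack([cv2.resize(a,(455,350),interpolation=2),cv2.resize(cv2.convertScaleAbs(b,alpha=1.6),(315,350),interpolation=2)]))
E
```

```text
0.5152903373967709 [ 544.41 -201.89  119.29] [ 544.72 -201.27  119.35] [-0.03 -0.68 -1.91] 12.3167
top [385.9 205.1]
top [372.41 200.65]
top [386.31 206.15]
top [372.62 201.63]
side [347.75 250.14]
side [345.32 237.9 ]
side [346.28 246.06]
side [343.86 233.81]
```

View pics/c3.png

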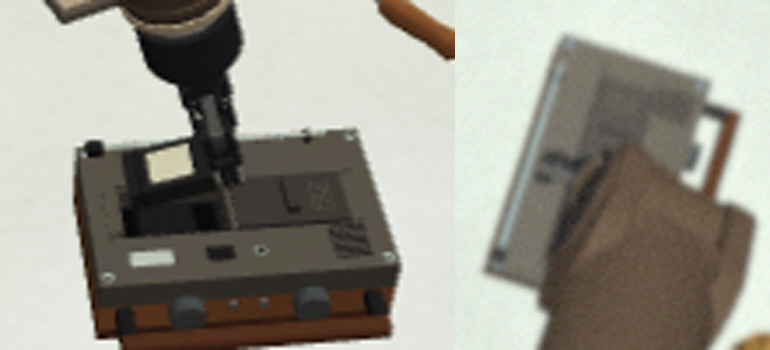

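The side view shows the pack tilted over the bay with its low edge at (346,249), where I predicted (347.7,250). The end's brass isn't resolved yet, so I'll turn the end toward the side camera briefly to be sure of the orientation.

```bash
python3 - <<'E'
from rob import *
from vis import cv2,proj
p=tcp(-85,46+45,16)+[0,0,50]
move_ptp(p,frame(RY+55,5))
cv2.imwrite("pics/side3.png",get_image("side"))
move_ptp(p,frame(RY,16));print(get_obs()["t"],get_obs()["finger_gap"])
u,v=proj("side",p).astype(int)
a=cv2.imread("pics/side3.png")[v-30:v+40,u-60:u+40]
cv2.imwrite("pics/c4.png",cv2.convertScaleAbs(cv2.resize(a,None,fx=5,fy=5,interpolation=2),alpha=1.5))
E
```

```text
14.1583 0.5183705753083054
```

View pics/c4.png

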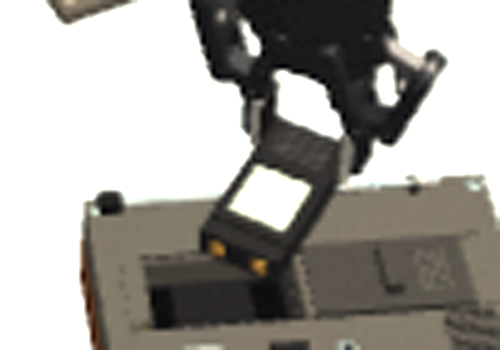

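Brass strips show at (218,247) and (260,265) on the contact end and ribs at the gripped end, so the orientation is right. Now I'll descend by feel.

```bash
cat >> rob.py <<'E'
def go(xc,zc,phi,y=0,feed=40): servo_line(tcp(xc,zc,phi,y),frame(RY,phi),feed=feed)
def rf(f0): return RM.T@(F()-f0)   # force in radio axes
E
python3 - <<'E'
from rob import *
go(-85,46+24,18,feed=120);dwell(.3);f0=F();np.save("f0.npy",f0)
h=22.;y=0.
while h>=1:
    go(-85,46+h,18,y);f=rf(f0)
    if abs(f[2])>1.5 or abs(f[1])>1.5: print(h,y,f)
    if f[2]>5 or abs(f[1])>5 or abs(f[0])>5: break
    h-=1.5
o=get_obs();print("end",h,y,f,RM.T@(o["eef_pos"]-tcp(-85,46+h,18,y)),o["t"])
E
```

```text
20.5 0.0 [0.08 0.54 1.76]
14.5 0.0 [-0.44 -2.34  2.62]
13.0 0.0 [ 0.33 -4.2   2.6 ]
11.5 0.0 [ 0.66 -4.58  2.65]
10.0 0.0 [ 1.17 -4.55  3.27]
8.5 0.0 [ 0.27 -4.65  3.05]
7.0 0.0 [ 0.97 -5.15  3.27]
end 7.0 0.0 [ 0.97 -5.15  3.27] [ 0.13 -0.29 -0.02] 17.925
```

```bash
python3 - <<'E'
from rob import *
f0=np.load("f0.npy");h=7.;y=-.4
while h>=1:
    go(-85,46+h,18,y);f=rf(f0)
    if abs(f[1])>1.5: y+=.3*np.sign(f[1])
    print(h,round(y,1),f)
    if f[2]>6 or abs(f[1])>7 or abs(f[0])>5: break
    h-=1
o=get_obs();print("end",h,y,RM.T@(o["eef_pos"]-tcp(-85,46+h,18,y)),o["t"])
E
```

```text
7.0 -0.7 [ 0.31 -3.7   2.5 ]
6.0 -1.0 [ 0.87 -3.2   2.21]
5.0 -1.0 [-1.29 -0.18  1.01]
4.0 -1.0 [-0.49  0.09  1.28]
3.0 -1.0 [-0.78  0.27  1.  ]
2.0 -1.0 [0.26 0.12 0.22]
1.0 -1.0 [0.32 0.02 0.35]
end 0.0 -1.0 [-0.06  0.01  0.93] 19.675
```

```bash
python3 - <<'E'
from rob import *
f0=np.load("f0.npy");y=-1.;h=1.
while h>-1.6:
    h-=.5;go(-85,46+h,18,y);f=rf(f0)
    if f[2]>2: break
print("floor",h,f)
h=min(h+.8,.8);go(-85,46+h,18,y)
x=-85.
while x>-98:
    f=rf(f0);print(round(x,1),round(y,1),f)
    if f[0]>7.2 or abs(f[1])>6 or abs(f[2])>7: break
    if abs(f[1])>2: y+=.2*np.sign(f[1])
    x-=1 if f[0]<2 else .5
    go(x,46+h,18,y)
o=get_obs();print("end",h,x,y,RM.T@(o["eef_pos"]-tcp(x,46+h,18,y)),o["t"],o["finger_gap"])
E
```

```text
floor -0.5 [0.53 0.5  2.71]
-85.0 -1.0 [-0.19 -0.07  0.4 ]
-86.0 -1.0 [-1.17  1.09  0.69]
-87.0 -1.0 [1.42 0.66 0.71]
-88.0 -1.0 [3.05 0.4  1.24]
-88.5 -1.0 [3.78 0.43 2.42]
-89.0 -1.0 [ 4.46 -0.62  1.11]
-89.5 -1.0 [5.86 1.5  1.26]
-90.0 -1.0 [5.53 0.1  2.01]
-90.5 -1.0 [5.11 0.72 1.25]
-91.0 -1.0 [6.01 0.62 2.43]
-91.5 -1.0 [6.72 0.55 1.73]
-92.0 -1.0 [6.8  0.89 1.74]
-92.5 -1.0 [7.4  0.02 0.76]
end 0.30000000000000004 -92.5 -1.0 [1.49 0.03 0.75] 23.675 0.515015619991998
```

```bash
python3 - <<'E'
from rob import *
f0=np.load("f0.npy");y=-1.;h=.3;phi=18.;xu=-92.5-18*np.sin(np.radians(18))
def step():
    go(xu+18*np.sin(np.radians(phi)),46+h,phi,y)
    return (rf(f0)+(dwell(.05) or rf(f0)))/2
f=step()
while phi>9.1:
    if f[0]<8: xu-=.3
    elif f[0]>8.7: xu+=.2
    if phi>15 or f[0]>7.6: phi-=1
    f=step();print(phi,round(xu,1),f)
    if f[0]>9.3 or abs(f[1])>7 or abs(f[2])>8: break
    if abs(f[1])>2: y+=.2*np.sign(f[1])
o=get_obs();p=tcp(xu+18*np.sin(np.radians(phi)),46+h,phi,y)
print("end",phi,h,xu,y,RM.T@(o["eef_pos"]-p),o["t"],o["finger_gap"])
E
```

```text
17.0 -98.4 [7.82 0.91 1.47]
16.0 -98.7 [8.03 0.57 1.04]
15.0 -98.7 [7.8  0.18 1.54]
14.0 -99.0 [9.21 0.36 1.37]
13.0 -98.8 [8.37 0.04 1.31]
12.0 -98.8 [8.28 0.83 1.59]
11.0 -98.8 [7.93 0.64 1.08]
10.0 -99.1 [8.83 0.61 1.  ]
9.0 -98.9 [8.9  1.01 0.45]
end 9.0 0.3 -98.86230589874904 -1.0 [1.74 0.28 0.55] 26.675 0.5186677443728414
```

```bash
python3 - <<'E'
from rob import *
from vis import cv2
f0=np.load("f0.npy");y=-1.;h=.3;phi=9.;xc=-98.86+18*np.sin(np.radians(9))
for i in range(6):
    xc+=.6;go(xc,46+h,phi,y);f=rf(f0);print(round(xc,2),f)
    if f[0]<2: break
command_gripper(.7);print(rf(f0))
p=get_obs()["eef_pos"]; servo_line(p+[0,0,90],feed=120)
# clear the side view
o=get_obs();print(o["force"],o["t"])
servo_line(p+[0,0,150],feed=200)
i=get_image("side");cv2.imwrite("pics/side4.png",i)
cv2.imwrite("pics/c5.png",cv2.convertScaleAbs(cv2.resize(i[215:295,320:430],None,fx=6,fy=6,interpolation=2),alpha=1.4))
E
```

```text
-95.44 [8.09 0.97 0.53]
-94.84 [6.51 1.24 1.81]
-94.24 [4.52 0.73 3.93]
-93.64 [2.15 1.9  7.61]
-93.04 [-0.89  2.23 10.63]
[0.09 0.34 3.19]
[-0.35  0.39  0.47] 29.1167
```

View pics/c5.png

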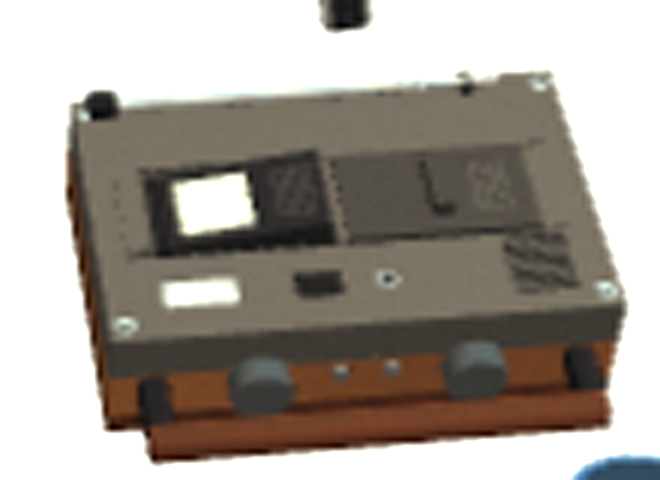

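The pack is held tucked, its contact end under the lip and its ribbed end slightly proud at (320,155)–(335,240) in the crop. Next is the seating push with shut fingers.

```bash
python3 - <<'E'
from rob import *
from vis import cv2
R=frame(RY);command_gripper(0.)
q=lambda z:W(-19,-1,z)
move_ptp(q(95),R);servo_line(q(81),R,feed=80);dwell(.2);f0=F();z=80.
while z>61.5:
    servo_line(q(z),R,feed=30);f=rf(f0);e=get_obs()["eef_pos"][2]
    if f[2]>1: print(round(z,1),round(e,2),f)
    if f[2]>10.5 : break
    z-=.8
print("end",z,e,f,get_obs()["t"])
servo_line(q(110),R,feed=120)
servo_line(q(200),R,feed=200)
i=get_image("side");cv2.imwrite("pics/side5.png",i);cv2.imwrite("pics/top5.png",get_image("top"))
cv2.imwrite("pics/c6.png",cv2.convertScaleAbs(cv2.resize(i[215:295,320:430],None,fx=6,fy=6,interpolation=2),alpha=1.4))
E
```

```text
79.2 79.07 [ 0.21 -1.01  1.  ]
77.6 77.67 [-0.63 -2.17  1.61]
76.8 76.94 [ 0.33 -0.37  1.52]
76.0 76.05 [ 0.63 -0.32  2.56]
75.2 75.19 [ 0.23 -0.71  2.36]
74.4 74.3 [ 0.38 -0.64  3.26]
73.6 73.51 [ 0.64 -0.13  1.94]
72.8 72.69 [-0.17 -0.78  1.83]
72.0 71.92 [-0.02 -0.46  1.74]
71.2 71.13 [-0.43 -1.23  1.94]
70.4 70.35 [0.93 0.39 2.09]
69.6 69.55 [ 1.37 -2.11  1.72]
68.8 68.75 [ 0.37 -0.66  2.07]
68.0 67.94 [ 0.22 -1.19  1.55]
67.2 67.09 [ 0.55 -1.49  3.17]
66.4 66.35 [ 1.51 -1.92  1.99]
65.6 65.55 [ 1.26 -0.29  3.26]
64.8 64.74 [ 0.46 -1.61  1.97]
64.0 64.16 [ 1.08 -0.7   5.03]
63.2 64.11 [-2.21 -0.44 15.16]
end 63.20000000000006 64.10586242987974 [-2.21 -0.44 15.16] 36.7833
```

View pics/c6.png

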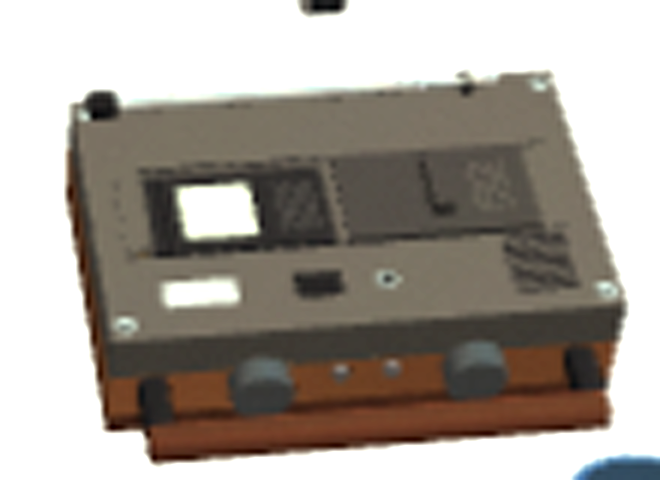

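The pack lies flat: the push bottomed out at z = 64.1, 2 mm below the rim. The cover rib's dark -x and -y faces show in the crop at (425,160)–(450,213). I'll locate the rib and cover edge, then push the cover shut.

```bash
python3 - <<'E'
from vis import *; from rob import RM,RC,get_obs
np.set_printoptions(precision=1,suppress=True)
for x,y,z in((425,160,77),(432,210,77),(425,160,68.5),(435,213,68.5),(450,213,68.5),(327,160,68.5),(345,240,68.5),(525,145,68.5),(540,222,68.5)):
    print((x,y,z),RM.T@(onz("side",(320+x/6-.4,215+y/6-.4),z)-RC))
i=cv2.imread("pics/side5.png")[238:256,384:404].mean(2).astype(int);print(i)
E
```

```text
(425, 160, 77) [43.7 10.7 77. ]
(432, 210, 77) [ 40.3 -20.6  77. ]
(425, 160, 68.5) [46.3 18.2 68.5]
(435, 213, 68.5) [ 43.9 -15.3  68.5]
(450, 213, 68.5) [ 50.9 -15.9  68.5]
(327, 160, 68.5) [-0.5 22.7 68.5]
(345, 240, 68.5) [ -1.6 -27.7  68.5]
(525, 145, 68.5) [96.3 23.3 68.5]
(540, 222, 68.5) [ 91.9 -25.5  68.5]
[[80 82 80 81 80 82 80 81 81 80 81 81 80 81 80 80 80 80 81 80]
 [80 80 81 80 79 80 79 75 75 75 73 69 69 69 68 63 64 63 58 59]
 [67 64 64 63 59 57 52 57 59 58 59 58 57 58 56 57 56 56 56 56]
 [57 57 57 58 56 53 50 57 56 56 57 56 56 57 56 55 56 55 56 61]
 [55 56 57 55 57 50 34 57 57 56 55 56 54 54 68 65 59 65 58 65]
 [57 57 56 56 57 52 40 50 57 57 56 57 57 59 66 59 68 67 64 65]
 [56 56 56 56 55 53 38 43 57 57 57 57 56 60 66 57 57 60 68 68]
 [56 55 57 57 56 55 51 38 56 56 56 56 57 56 59 68 65 61 66 59]
 [56 56 56 56 57 57 50 38 56 57 57 57 57 56 59 67 64 67 66 58]
 [56 57 55 56 56 57 51 39 44 56 56 57 56 56 59 66 60 65 56 69]
 [56 56 56 55 56 55 52 38 44 55 49 50 56 57 59 68 63 66 57 58]
 [56 56 55 57 56 57 54 50 27 31 30 37 52 57 57 59 68 68 64 65]
 [55 57 55 56 56 56 57 53 38 29 34 41 55 58 57 56 58 59 58 58]
 [56 56 55 55 57 56 57 56 53 54 55 56 56 56 57 57 58 57 57 57]
 [56 55 57 56 57 56 55 56 57 56 56 55 57 57 57 56 57 57 57 56]
 [56 56 56 56 55 55 49 50 48 43 44 43 42 37 37 35 30 31 32 32]
 [37 36 35 30 30 31 41 39 41 52 52 51 53 64 64 65 78 77 78 75]
 [65 67 77 76 78 79 79 79 77 79 78 78 78 80 79 79 80 82 81 74]]
```

```bash
python3 - <<'E'
from rob import *
from vis import cv2
R=frame(RY);q=lambda x,z=71.5:W(x,-1,z)
move_ptp(q(75,100),R);servo_line(q(75),R,feed=60);dwell(.2);f0=F();x=75.;print("down",f0)
while x>-45:
    st=4 if x>-15 and x<58 else 1.5
    if x<-20: st=1
    x-=st;servo_line(q(x),R,feed=40 if st>1.6 else 25);f=rf(f0)
    if f[0]>3.2 or x<-20 or 55<x<66: print(round(x,1),round((RM.T@(get_obs()["eef_pos"]-RC))[0],1),f)
    if f[0]>8 or abs(f[2])>8: break
print("t",get_obs()["t"])
E
```

```text
down [ 0.76  0.36 -0.09]
64.5 64.5 [-0.39 -0.84  0.6 ]
63.0 63.2 [ 1.37 -0.38 -0.35]
61.5 61.5 [ 1.02 -0.56 -0.54]
60.0 59.9 [ 1.36 -0.28 -0.5 ]
58.5 58.3 [ 1.34 -0.34 -0.72]
57.0 56.9 [ 1.51  0.25 -0.2 ]
-21.0 -21.2 [-0.19 -0.77 -1.25]
-22.0 -22.1 [ 0.09 -0.4  -0.34]
-23.0 -23.1 [ 0.3  -0.48 -0.51]
-24.0 -24.1 [ 0.17 -0.78 -1.13]
-25.0 -25.1 [ 1.31 -0.4  -0.01]
-26.0 -26.1 [ 0.7   0.05 -0.71]
-27.0 -27.1 [ 1.32 -0.34 -0.11]
-28.0 -27.5 [ 4.33 -0.98 -2.92]
-29.0 -27.5 [ 6.54 -1.26 -4.87]
-30.0 -27.6 [ 9.43 -0.65 -6.66]
t 50.2083
```

```bash
python3 - <<'E'
from rob import *
from vis import cv2,onz
R=frame(RY);servo_line(W(-22,-1,71.5),R,feed=60);servo_line(W(-22,-1,200),R,feed=150)
i=get_image("side");o=get_obs();print(o["force"],o["t"])
cv2.imwrite("pics/side6.png",i)
cv2.imwrite("pics/c7.png",cv2.convertScaleAbs(cv2.resize(i[215:295,320:430],None,fx=6,fy=6,interpolation=2),alpha=1.4))
E
```

```text
[-0.39 -0.81 -0.49] 51.55
```

View pics/c7.png

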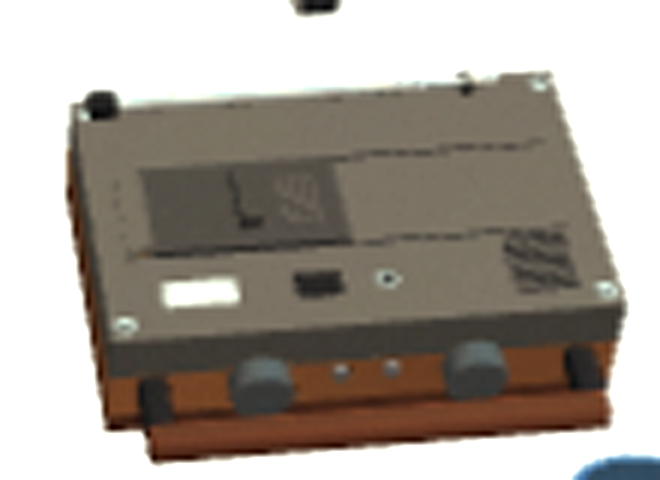

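The cover spans the whole bay, from crop (143,170) to (350,240), hard against its stop.

```bash
python3 -c "
from cell import *
print(job_done())"
```

```text
the job is handed in; nothing more can be done
None
```

The pack is seated flat in the bay, contact end under the lip. The cover is shut against its end stop, and the job was handed in at about 52 s. One overshoot: the final seating push peaked at about 15 N, above the 5–12 N asked.

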